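Lay out the next drilling job

ROBOT

A 6-joint arm with a two-finger parallel gripper is mounted at the origin on a cart in front of the work surface, level with it; the furniture and walls round the work are solid. World frame = base frame: x ahead of the robot, y to its left, z up, the work surface at z = 0. Lengths are in mm, angles in rad, forces in N, time in s.
With the tool pointing down it reaches from about 325 to 900 mm from the base axis. Payload 6.1 kg.
Tool frame: the origin (TCP) lies on the centre line of the jaws, within the pads' length; the fingertips stand 19 mm ahead of it and the grasp point (between the pads) is the TCP; z points along the fingers, y is the line along which they close (so a half turn about z gives the same grasp; the last joint's range is limited). The gripper opens to 87 mm and grips with 3 to 60 N. Pads are 19 mm wide; open, the fingers measure 117 mm over their backs; the gripper's body (75 mm by 190 mm) begins 51 mm behind the grasp point.
Start: joints at [-1.459, 0.22, 1.526, -0, 1.395, -0.126], TCP at [147.221, -607.406, 241.538] pointing down, gripper open.
Joint ranges: [-2.98, 2.98], [-0.91, 2.08], [0.09, 2.57], [-1.24, 4.39], [0.2, 2.65], [-2.68, 2.68]. Speed limits (rad/s): [2.57, 2.57, 3.01, 3.14, 3.14, 3.14].

INTERFACE

Orientations are given as a 3x3 rotation matrix whose columns are the frame's x, y, z axes.
In Python, from cell import bot, cams gives the robot as it stands. The module is installed in compiled form; this text tells all that it offers.
- The arm moves only by the shell command python3 -m jog 'ROWS' [FORCE]. ROWS is a JSON object of lists of equal length, an entry for each row: "xyz": the shift along the tool's x, y, z as a fraction of full scale, a list of three; "angular": the turn, a rotation vector about the tool's x, y, z as a fraction of full scale, a list of three; "gripper": the closure, from 0 (fully open) to 1 (shut). A call has 1 to 12 rows; each row is the pose to reach, as a shift and turn from the pose commanded when the call began, along the tool's axes at that moment; what a row does not reach only later rows make up. Full scale, the value 1, is 0.15 m for a shift and pi/2 rad for a turn. A row lasts 1/10 s, in which the tool goes at most 50 mm and 8.59 degrees, less where a joint would pass 70% of its speed; a pose out of reach is approached as far as the arm can. A call with a number of a shift or a turn outside -1 to 1 is refused whole. A call with a gripper value outside its range is refused whole. The fingers move at their own pace and stop on an object; FORCE is the grip in N (left out, the last holds). Time passes only in rows, so rows that repeat a pose let the fingers close. It gives the time, the measured TCP pose, the force, the opening and the grip force at its end, in the units of the state.
- bot.get_state(): the state, without advancing time (a new reading comes with each control period).
- cams.read_camera(name): name is "scene" or "top" or "wrist"; returns the picture (384x512x3 uint8, blue, green, red); there is no depth.
- cams.camera_params(name): a dict with "mtx" (3x3 intrinsics, pixels), "R" (3x3) and "t" (3): a world point X has camera coordinates R X + t. Camera axes: x right, y down, z forward; pixel columns grow to the right and rows downward; lengths in mm; the calibration is good to about 2 mm. A picture is of the moment at which its call begins: read the wrist's pose just before it. camera_params takes no time and is no camera call; for the wrist camera it gives the pose at the moment of the call.
- bot.job_done(): hands the job in; it is judged then, once.
The state is a dict: "time": time; "joints": joint angles; "dq": joint speeds; "effort": joint torques, N m; "ee_pos": TCP position; "eef_rot": TCP orientation; "ft_force": force on the tool from outside, world axes, zero at the start; "torque": the same for the moment, N m; "width": finger opening in mm; "grasp_force": force on a finger pad.
Only numpy, scipy, OpenCV 4.12 (cv2) and the standard library are available. Lean on these libraries where they do the work, as an engineer would, in place of code of your own. Each camera call takes 0.05 s, during which the arm holds its last target. There are 200 camera calls.

TASK

Lay out the next drilling job round the oak backing board: put the light grey drilled block flat on the middle of the board, stand the small yellow oil bottle upright directly in front of the board (on the robot's side of it) with a gap of about 30 mm, and put the reddish-brown wooden block flat on the bench midway between the board and the open tin, in line with both. Then lay the pale yellow drilled block flat on top of the reddish-brown one, centred on it, and leave the white glue bottle and the red-capped vial as they are.

Things in the scene. Friction and masses are not known exactly. Their poses are not given: they have to be found in the camera images.
- oak_board: oak backing board, flat wooden square lying stuck to the bench: 78 mm along its x, 70 mm along its y, 16 mm thick. Origin: centre of its underside, on the bench. Its x axis points away from the robot within about 6 degrees; the tin stands on its y axis, to the left or to the right. Does not move.
- tin: open grey sheet-metal tin for the finished pieces, round, 68 mm across, 56 mm high, fixed on the bench beside the board (centres 190 to 230 mm apart). Origin: centre of its underside. Does not move and stays empty.
- grey_block: light grey, almost white block with a small hole in its top: 30 mm along its x, 48 mm along its y, 18 mm high. Origin: centre of its underside, z up. Loose.
- brown_block: plain reddish-brown wooden block: 26 mm along its x, 42 mm along its y, 22 mm high. Origin: centre of its underside, z up. Loose.
- pale_block: pale yellow square block with a hole in its top: 30 x 30 mm, 12 mm high. Origin: centre of its underside, z up. Loose.
- oil_bottle: small yellow oil bottle with a red nozzle, standing: body 36 mm across and straight up to about 60 mm, 107 mm high with its nozzle. Origin: centre of its underside, z up. Loose.
- glue_bottle: white glue bottle with an orange nozzle, standing: 47 mm across, 137 mm high. Origin: centre of its underside. Loose; a bystander to leave alone.
- red_vial: white vial with a red cap, standing: 22 mm across, 54 mm high. Origin: centre of its underside. Loose; a bystander to leave alone.
Not all that is in view belongs to the job. Leave any orange or purple look-alike of the grey_block alone.

How it is judged:
By the outcome, as a careful person would: the job done as asked, in the order asked, and still so for the second after the job is handed in, with the robot touching nothing.
It also fails if it takes over 112 s, if anything falls off the work surface, if the arm or the gripper's body presses on something with over 40 N, if the wrist force passes 120 N, or if a joint passes its speed limit or range.

## Working session

There is one attempt and no reset: what is moved stays moved. The work goes in short steps, Python scripts to look and compute and a shell command to move; the robot and the scene stay as the last step left them, time stands still between calls to the robot, and variables do not carry over. Pictures are saved under pics/ and viewed, at most 14 in all, crops included, and the job is handed in when it is done.

```bash
mkdir -p pics; python3 - <<'E'
from cell import bot,cams
import cv2,numpy as np
for n in("scene","top"):
    cv2.imwrite(f"pics/{n}0.png",cams.read_camera(n))
    p=cams.camera_params(n);print(n,np.round(p["mtx"],1).tolist(),np.round(p["R"],3).tolist(),np.round(p["t"],1).tolist())
print(bot.get_state())
E
```

```text
scene [[360.2, 0.0, 256.1], [0.0, 360.2, 189.3], [0.0, 0.0, 1.0]] [[-0.495, -0.869, 0.014], [-0.672, 0.373, -0.64], [0.551, -0.326, -0.768]] [152.7, 384.3, 818.7]
top [[385.7, 0.0, 255.1], [0.0, 385.7, 197.6], [0.0, 0.0, 1.0]] [[0.007, -1.0, 0.02], [-0.986, -0.011, -0.169], [0.17, -0.018, -0.985]] [-101.0, 482.2, 1196.3]
{'time': 0.1, 'joints': array([-1.45911238e+00,  2.21168415e-01,  1.52751738e+00,  3.56115707e-06,
        1.39468288e+00, -1.26093837e-01]), 'dq': array([-1.59612945e-04, -1.56311190e-03, -2.40448979e-03,  4.84708729e-04,
        3.82050916e-05, -1.60853701e-03]), 'effort': array([ 1.20262663e-03, -4.95948172e+01, -3.88518298e+01,  7.02620996e-02,
        5.15755021e-02, -2.35097991e-05]), 'ee_pos': array([ 147.156162  , -606.88250858,  240.52256435]), 'eef_rot': array([[ 9.71863972e-01,  2.35542741e-01, -1.94456952e-04],
       [ 2.35542712e-01, -9.71862395e-01,  1.76534895e-03],
       [ 2.26829732e-04, -1.76148196e-03, -9.99998423e-01]]), 'ft_force': array([ 0.57994188,  0.06911009, -0.7384797 ]), 'torque': array([-0.00798766,  0.03369135,  0.02124558]), 'grasp_force': 0.0, 'width': 86.90400444228644}
```

View pics/scene0.png

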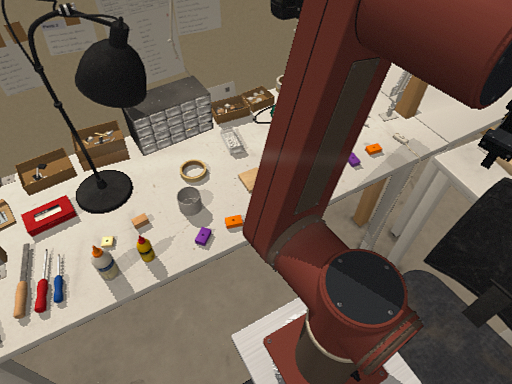

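View pics/top0.png

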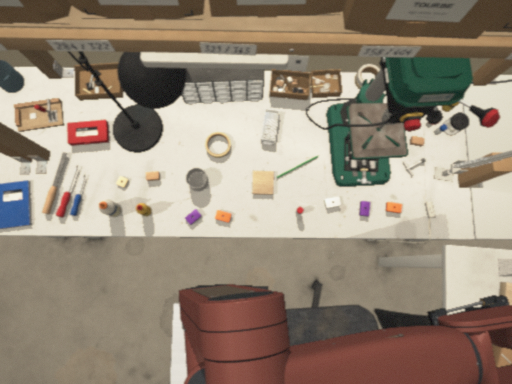

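Top view: board at (263,182), tin (197,180), grey block (332,203), oil bottle (144,209), glue (110,207), vial (300,210) and pale block (122,182). The grey look-alikes are purple (193,216) and (365,208), orange (223,216) and (394,208). The brown block could be (153,176) or the one at (417,141). I'll check these in one close crop.

```bash
cat > h.py <<'E'
from cell import bot,cams
import cv2,numpy as np
def ray(n,uv,p=None):
    p=p or cams.camera_params(n);R=np.array(p["R"]);C=-R.T@np.array(p["t"])
    d=R.T@np.linalg.solve(np.array(p["mtx"]),[uv[0],uv[1],1.]);return C,d/np.linalg.norm(d)
def plane(n,uv,z,p=None):
    C,d=ray(n,uv,p);return C+d*(z-C[2])/d[2]
def tri(*rs):
    A=sum(np.eye(3)-np.outer(d,d) for C,d in rs);b=sum((np.eye(3)-np.outer(d,d))@C for C,d in rs)
    X=np.linalg.solve(A,b);return X,[round(float(np.linalg.norm((np.eye(3)-np.outer(d,d))@(X-C))),1) for C,d in rs]
E
python3 - <<'E'
from h import *
I=cv2.imread("pics/top0.png")
S=cv2.imread("pics/scene0.png")
def c(I,u,v,r=20):return cv2.resize(I[v-r:v+r,u-r:u+r],(260,260),interpolation=cv2.INTER_CUBIC)
a=np.hstack([c(I,140,180,26),c(I,417,141),c(I,332,203)]);b=np.hstack([c(I,263,182,26),c(S,130,230,30),c(S,200,225,45)])
cv2.imwrite("pics/crop0.png",np.vstack([a,b]))
for n,u,v,z in [("board",263,182,16),("tin",197,180,56),("grey",332,203,18),("oil",144,209,60),("glue",110,207,100),("vial",300,210,54),("pale",122,182,12),("brownA",153,176,22),("brownB",417,141,22)]:
    print(n,np.round(plane("top",(u,v),z)))
print("base top", I[141,417],I[176,153])
E
```

```text
board [ 540. -123.   16.]
tin [536.  89.  56.]
grey [ 472. -350.   18.]
oil [440. 251.  60.]
glue [440. 343. 100.]
vial [ 443. -239.   54.]
pale [536. 341.  12.]
brownA [555. 238.  22.]
brownB [ 686. -643.   22.]
base top [117 163 211] [132 185 229]
```

View pics/crop0.png

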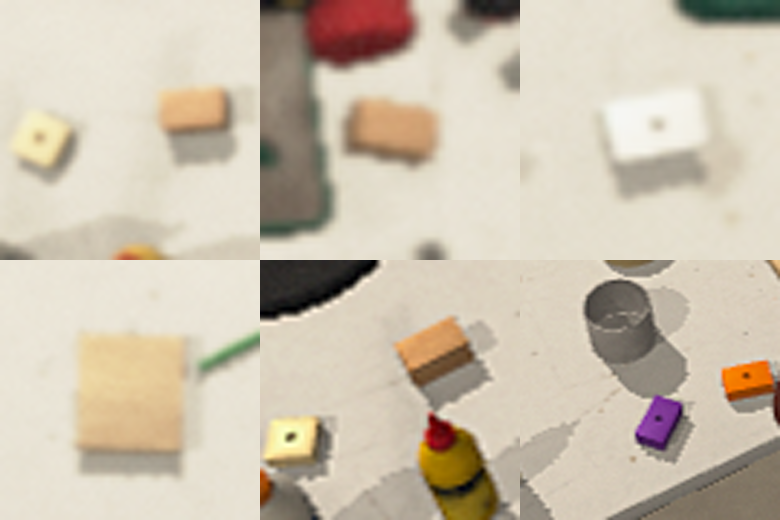

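The crops show brown A at (153,176): a crisp block of 13x8 px, about 41x26 mm, reachable and next to the pale block. Brown B at (417,141) is tucked by the drill press about 940 mm from the base, out of reach, so I choose A. Grey is the near-white block with a hole at (332,203). The board is about 212 mm from the tin, which fits the text. Next I move towards the grey block.

```bash
python3 -m jog '{"xyz":[[0.84,-0.38,0],[0.84,-0.38,0],[0.84,-0.38,0],[0.84,-0.38,0]],"angular":[[0,0,0],[0,0,0],[0,0,0],[0,0,0]],"gripper":[0,0,0,0]}' 20; python3 -m jog '{"xyz":[[0.84,-0.38,0],[0.84,-0.38,0],[0.84,-0.38,0],[0.84,-0.38,0]],"angular":[[0,0,0],[0,0,0],[0,0,0],[0,0,0]],"gripper":[0,0,0,0]}'
python3 - <<'E'
from h import *
p=cams.camera_params("wrist");s=bot.get_state();I=cams.read_camera("wrist");cv2.imwrite("pics/w1.png",I);np.save("w1.npy",p,allow_pickle=True)
R=np.array(p["R"]);print(p["mtx"],R,-R.T@np.array(p["t"]),s["ee_pos"],s["joints"])
E
```

```text
time: 0.5
ee_pos: [259.6, -519.2, 241.1]
eef_rot: [[0.971, 0.24, 0.001], [0.24, -0.971, 0.002], [0.002, -0.002, -1.0]]
ft_force: [-0.1, 0.1, -0.1]
width: 87.0
grasp_force: 0.0
time: 0.9
ee_pos: [367.9, -434.7, 241.2]
eef_rot: [[0.971, 0.24, 0.001], [0.24, -0.971, 0.001], [0.001, -0.001, -1.0]]
ft_force: [-0.2, -0.8, -0.1]
width: 87.3
grasp_force: 0.0
[[281.01830279   0.         254.413859  ]
 [  0.         281.01830279 191.37734485]
 [  0.           0.           1.        ]] [[ 0.23992133 -0.97078961 -0.00229849]
 [-0.93586742 -0.2319187   0.2652657 ]
 [-0.25805025 -0.06149182 -0.96417261]] [ 438.25463522 -417.12945987  385.56332548] [ 367.93369985 -434.7495414   241.22538386] [-1.00765850e+00  8.92795341e-02  1.67393956e+00  1.35741560e-03
  1.37909519e+00  3.20654340e-01]
```

View pics/w1.png

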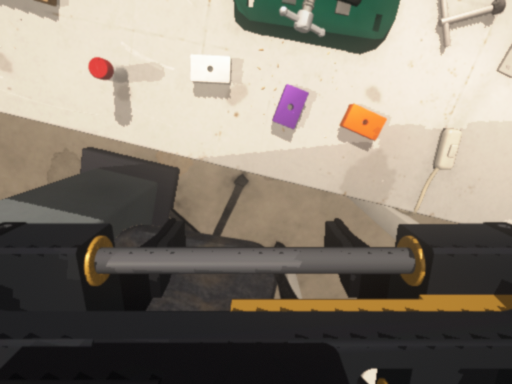

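Wrist view: grey block at (210,69) with its hole; purple (291,107) and orange (364,122) look-alikes; red vial (101,68). I'll measure the grey block by mask in the top and wrist views.

```bash
cat >> h.py <<'E'
def blob(I,lo,hi,near,box=60):
    "contour nearest to 'near' in HSV range -> centre, minAreaRect corners, area (subpixel by 4x upscaling)"
    x0,y0=max(int(near[0]-box),0),max(int(near[1]-box),0);J=I[y0:int(near[1]+box),x0:int(near[0]+box)]
    k=4;J=cv2.resize(J,None,fx=k,fy=k,interpolation=cv2.INTER_CUBIC)
    m=cv2.inRange(cv2.cvtColor(J,cv2.COLOR_BGR2HSV),lo,hi);m=cv2.morphologyEx(m,cv2.MORPH_OPEN,np.ones((9,9)))
    cs=[c for c in cv2.findContours(m,cv2.RETR_EXTERNAL,cv2.CHAIN_APPROX_NONE)[0] if cv2.contourArea(c)>k*k*12]
    n=(np.array(near)-[x0,y0])*k
    c=min(cs,key=lambda c:abs(cv2.pointPolygonTest(c,tuple(map(float,n)),True)) if cv2.pointPolygonTest(c,tuple(map(float,n)),False)<0 else -1)
    f=lambda p:(np.array(p)+.5)/k-.5+[x0,y0]
    M=cv2.moments(c);return f([M['m10']/M['m00'],M['m01']/M['m00']]),f(cv2.boxPoints(cv2.minAreaRect(c))),cv2.contourArea(c)/k/k
def rect(n,B,z,p=None):
    "corner pixels to a plane: centre, side lengths, yaw deg of long side"
    P=np.array([plane(n,b,z,p) for b in B]);e=[P[1]-P[0],P[2]-P[1]];L=[np.linalg.norm(v) for v in e];v=e[int(np.argmax(L))]
    return P.mean(0).round(1),np.round(sorted(L),1),round(float(np.degrees(np.arctan2(v[1],v[0]))%180),1)
E
python3 - <<'E'
from h import *
T=cv2.imread("pics/top0.png");W=cv2.imread("pics/w1.png");p=np.load("w1.npy",allow_pickle=True).item()
H=lambda I:cv2.cvtColor(I,cv2.COLOR_BGR2HSV)
print(H(W)[66,200],H(W)[66,240],H(T)[203,328],H(T)[203,345],"board",H(T)[182,263],"bg",H(T)[182,285],"pale",H(T)[183,125],"brown",H(T)[176,153])
g=((0,0,236),(180,12,255))
for n,I,near,q in(("top",T,(329,203),None),("wrist",W,(200,68),p)):
    c,B,a=blob(I,*g,near,30);print(n,c.round(1),a,B.round(1).tolist(),rect(n,B,18,q));
    print(tri(*[ray("top",blob(T,*g,(329,203),30)[0]),ray("wrist",c,p)]) if n=="wrist" else "")
E
```

```text
[ 25   6 253] [ 16  38 226] [ 25   6 245] [ 21  26 228] board [ 19  87 228] bg [ 22  21 231] pale [ 22  82 224] brown [ 16 108 229]
top [330.1 200.7] 55.96875 [[325.1, 197.4], [337.4, 197.4], [337.4, 205.6], [325.1, 205.6]] (array([ 476.8, -347.2,   18. ]), array([27.5, 40.4]), 90.6)

wrist [209.   66.4] 864.5625 [[190.6, 54.4], [229.4, 54.4], [229.4, 79.4], [190.6, 79.4]] (array([ 478.4, -351. ,   18. ]), array([28. , 46.4]), 103.9)
(array([ 481.11772411, -346.85901227,    3.49708025]), [0.7, 0.7])
```

```bash
python3 - <<'E'
from h import *
T=cv2.imread("pics/top0.png");W=cv2.imread("pics/w1.png");p=np.load("w1.npy",allow_pickle=True).item()
for st,sw in((14,18),(17,24)):
    ct,Bt,at=blob(T,(0,0,232),(180,st,255),(329,203),20);cw,Bw,aw=blob(W,(0,0,232),(180,sw,255),(200,68),35)
    print(ct.round(1),at,rect("top",Bt,18));print(cw.round(1),aw,rect("wrist",Bw,18,p));print(tri(ray("top",ct),ray("wrist",cw,p)))
# board, tin rim, others from top
for n,near,lo,hi,z in(("board",(263,182),(10,55,150),(30,255,255),16),("brown",(153,176),(5,70,150),(20,255,255),22),("pale",(124,183),(15,55,150),(35,255,255),12)):
    c,B,a=blob(T,lo,hi,near,25);print(n,c.round(1),rect("top",B,z))
E
```

```text
[331.3 200.8] 80.1875 (array([ 477.1, -348.9,   18. ]), array([28.7, 44.8]), 97.2)
[209.5  67.3] 995.8125 (array([ 477.7, -350.4,   18. ]), array([29.6, 47.6]), 102.0)
(array([ 479.42357269, -349.12460887,   11.26281258]), [0.7, 0.7])
[332.1 201.1] 114.59375 (array([ 477.8, -350.2,   18. ]), array([30.9, 47.3]), 98.8)
[209.3  67.1] 1070.9375 (array([ 477.9, -349.8,   18. ]), array([31., 49.]), 101.7)
(array([ 478.22466193, -350.08695871,   17.65729816]), [0.0, 0.0])
board [262.7 182.4] (array([ 538.8, -122.4,   16. ]), array([71.2, 79.9]), 179.1)
brown [152.  175.3] (array([557. , 241.5,  22. ]), array([27. , 44.7]), 96.4)
pale [122.3 182.3] (array([536.9, 340.9,  12. ]), array([31. , 33.4]), 159.2)
```

Grey triangulates at (478,−350), top at z = 17.7, size 31x49, which fits the text. I grasp it across its long side.

```bash
python3 -m jog '{"xyz":[[0.4,-0.18,0],[0.847,-0.372,0.3],[0.847,-0.372,0.6],[0.847,-0.372,0.9],[0.847,-0.372,0.9],[0.847,-0.372,0.9]],"angular":[[0,0,0.022],[0,0,0.022],[0,0,0.022],[0,0,0.022],[0,0,0.022],[0,0,0.022]],"gripper":[0,0,0,0,0,0]}' 20
python3 - <<'E'
from h import *
p=cams.camera_params("wrist");I=cams.read_camera("wrist");cv2.imwrite("pics/w2.png",I)
s=bot.get_state();C=np.array([478,-350,0.]);d=C-s["ee_pos"];print(s["ee_pos"],s["eef_rot"].T@d/150)
E
```

```text
time: 1.55
ee_pos: [472.5, -351.6, 101.5]
eef_rot: [[0.979, 0.202, -0.007], [0.202, -0.979, 0.006], [-0.006, -0.007, -1.0]]
ft_force: [-0.5, 0.2, 0.6]
width: 86.8
grasp_force: 0.0
[ 473.67094092 -353.24977126  104.48099041] [ 0.03477136 -0.01304122  0.69648479]
```

View pics/w2.png

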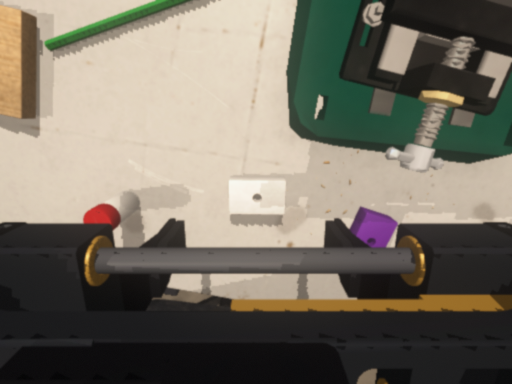

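The block sits squarely between the jaws at (257,196), aligned; purple (372,228) and the vial (101,216) clear the fingers.

```bash
python3 -m jog '{"xyz":[[0,0,0.2],[0,0,0.4],[0,0,0.55],[0,0,0.55],[0,0,0.55],[0,0,0.55]],"angular":[[0,0,0],[0,0,0],[0,0,0],[0,0,0],[0,0,0],[0,0,0]],"gripper":[0,0,0,0,0,0]}'
```

```text
time: 2.2
ee_pos: [476.8, -355.2, 26.9]
eef_rot: [[0.98, 0.201, 0.003], [0.201, -0.98, -0.003], [0.002, 0.004, -1.0]]
ft_force: [0.2, -0.6, 0.0]
width: 87.2
grasp_force: 0.0
```

```bash
python3 -m jog '{"xyz":[[0.01,-0.033,0.03],[0.01,-0.033,0.03],[0.01,-0.033,0.03],[0.01,-0.033,0.03],[0.01,-0.033,0.03],[0.01,-0.033,0.03],[0.01,-0.033,0.03],[0.01,-0.033,0.03]],"angular":[[0,0,0],[0,0,0],[0,0,0],[0,0,0],[0,0,0],[0,0,0],[0,0,0],[0,0,0]],"gripper":[0,0,1,1,1,1,1,1]}' 20
```

```text
time: 3.0
ee_pos: [476.1, -348.0, 19.5]
eef_rot: [[0.979, 0.202, 0.0], [0.202, -0.979, -0.0], [0.0, 0.0, -1.0]]
ft_force: [-0.2, -0.5, 0.4]
width: 48.0
grasp_force: 20.0
```

```bash
python3 -m jog '{"xyz":[[0,0,-0.2],[0,0,-0.5],[0,0,-0.8],[0.2,-0.25,-0.95],[0.4,-0.5,-0.95],[0.5,-0.75,-0.95],[0.5,-1,-0.95],[0.5,-1,-0.95],[0.5,-1,-0.95]],"angular":[[0,0,0],[0,0,0],[0,0,0.05],[0,0,0.1],[0,0,0.139],[0,0,0.139],[0,0,0.139],[0,0,0.139],[0,0,0.139]],"gripper":[1,1,1,1,1,1,1,1,1]}'
python3 - <<'E'
from h import *
p=cams.camera_params("wrist");I=cams.read_camera("wrist");cv2.imwrite("pics/w3.png",I);np.save("w3.npy",p,allow_pickle=True)
c,B,a=blob(I,(8,60,110),(28,255,255),np.linalg.solve(np.eye(2),[0,0]) if 0 else (lambda q:q[:2]/q[2])(p["mtx"]@(np.array(p["R"])@[539,-122,16]+np.array(p["t"]))),120)
T=cv2.imread("pics/top0.png");ct,_,_=blob(T,(10,55,150),(30,255,255),(263,182),25)
print(c,B.round(0).tolist(),rect("wrist",B,16,p),tri(ray("top",ct),ray("wrist",B.mean(0),p)),bot.get_state()["ee_pos"])
E
```

```text
time: 3.9
ee_pos: [519.2, -185.1, 162.0]
eef_rot: [[1.0, -0.013, -0.0], [-0.013, -1.0, -0.0], [-0.0, 0.0, -1.0]]
ft_force: [0.3, -0.1, 1.2]
width: 47.8
grasp_force: 20.0
[194.03835435 162.45179545] [[157.0, 125.0], [229.0, 125.0], [229.0, 201.0], [157.0, 201.0]] (array([ 541.4, -120.5,   16. ]), array([73. , 80.1]), 177.9) (array([ 540.93168982, -120.84003726,   10.32481592]), [1.8, 1.8]) [ 519.36772252 -186.12895061  162.10805986]
```

View pics/w3.png

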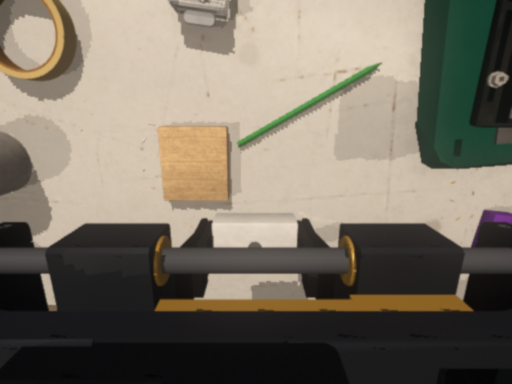

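Board at (194,162) in the wrist view, grey block held level at (256,250), tin edge at left (10,160). I'll fit the board's unobstructed top edges (left and near) to get its yaw and centre, and compare with the top view.

```bash
cat >> h.py <<'E'
def edges(n,I,lo,hi,near,box,z,p=None,ero=5):
    "lines fitted to the 4 sides of a blob's outline, on plane z: per side mid point and yaw deg"
    x0,y0=max(int(near[0]-box),0),max(int(near[1]-box),0);J=cv2.resize(I[y0:int(near[1]+box),x0:int(near[0]+box)],None,fx=4,fy=4,interpolation=cv2.INTER_CUBIC)
    m=cv2.inRange(cv2.cvtColor(J,cv2.COLOR_BGR2HSV),lo,hi);m=cv2.morphologyEx(m,cv2.MORPH_OPEN,cv2.getStructuringElement(2,(9,9)))
    c=max(cv2.findContours(m,cv2.RETR_EXTERNAL,cv2.CHAIN_APPROX_NONE)[0],key=cv2.contourArea)[:,0]
    P=np.array([plane(n,(q+.5)/4-.5+[x0,y0],z,p)[:2] for q in c]).astype(np.float32)
    r=cv2.minAreaRect(P);B=cv2.boxPoints(r);out=[]
    for i in range(4):
        a,b=B[i],B[(i+1)%4];L=np.linalg.norm(b-a);u=(b-a)/L;s=(P-a)@u;d=np.abs((P-a)@[-u[1],u[0]])
        S=P[(s>.15*L)&(s<.85*L)&(d<5)]
        vx,vy,_,_=cv2.fitLine(S,cv2.DIST_HUBER,0,.01,.01).ravel();out.append((S.mean(0).round(1).tolist(),round(float(np.degrees(np.arctan2(vy,vx)))%180,1),len(S)))
    return r,out
E
python3 - <<'E'
from h import *
p=np.load("w3.npy",allow_pickle=True).item();T=cv2.imread("pics/top0.png");W=cv2.imread("pics/w3.png")
for n,I,near,b,q,lo in(("wrist",W,(194,162),60,p,(8,60,110)),("top",T,(263,182),18,None,(10,50,150))):
    r,o=edges(n,I,lo,(28,255,255),near,b,16,q);print(n,np.round(r[0],1),np.round(r[1],1),r[2]);[print("  ",x) for x in o]
# tin rim (z=56) from top
g=cv2.cvtColor(T,cv2.COLOR_BGR2GRAY)[160:205,175:220];g=cv2.resize(g,None,fx=4,fy=4,interpolation=cv2.INTER_CUBIC)
k=cv2.HoughCircles(g,cv2.HOUGH_GRADIENT,1,50,param1=80,param2=15,minRadius=36,maxRadius=52);print(k)
if k is not None:
    u=k[0][0][:2]/4-.4+[175,160];print(plane("top",u,56))
E
```

```text
wrist [ 541.4 -122.2] [73.1 80.1] 89.25003814697266
   ([541.0, -157.6999969482422], 177.0, 227)
   ([581.4000244140625, -122.80000305175781], 89.3, 204)
   ([542.2999877929688, -86.0], 179.2, 213)
   ([501.5, -121.69999694824219], 89.2, 189)
top [ 538.8 -122.4] [72.5 81.6] 89.02128601074219
   ([538.0, -157.5], 178.4, 68)
   ([579.0999755859375, -123.19999694824219], 89.3, 61)
   ([539.2999877929688, -86.80000305175781], 179.2, 67)
   ([498.5, -121.4000015258789], 90.1, 62)
[[[ 86.5  73.5  40.8]
  [102.5 146.5  40.5]]]
[542.17248783  91.98467672  56.        ]
```

Board centre ≈ (540.4,−121.7), yaw −0.8°. Tin ≈ (542,92), 214 mm away, which fits the text. Now above the board.

```bash
python3 -m jog '{"xyz":[[0.1,-0.3,0],[0.139,-0.431,0.2],[0.139,-0.431,0.5],[0.139,-0.431,0.72],[0.139,-0.431,0.76],[0.139,-0.431,0.76],[0.139,-0.431,0.76],[0.139,-0.431,0.76]],"angular":[[0,0,0],[0,0,0],[0,0,0],[0,0,0],[0,0,0],[0,0,0],[0,0,0],[0,0,0]],"gripper":[1,1,1,1,1,1,1,1]}'
```

```text
time: 4.75
ee_pos: [543.0, -122.8, 50.5]
eef_rot: [[1.0, -0.016, 0.004], [-0.016, -1.0, -0.002], [0.004, 0.002, -1.0]]
ft_force: [0.2, 0.2, -0.2]
width: 48.1
grasp_force: 20.0
```

```bash
python3 -m jog '{"xyz":[[-0.02,-0.007,0.05],[-0.02,-0.007,0.085],[-0.02,-0.007,0.085],[-0.02,-0.007,0.085],[-0.02,-0.007,0.085]],"angular":[[0,0,0],[0,0,0],[0,0,0],[0,0,0],[0,0,0]],"gripper":[1,1,1,1,1]}'
```

```text
time: 5.25
ee_pos: [538.3, -120.5, 35.4]
eef_rot: [[1.0, -0.015, 0.0], [-0.015, -1.0, -0.0], [0.0, 0.0, -1.0]]
ft_force: [0.9, -1.1, 0.2]
width: 48.2
grasp_force: 21.0
```

```bash
python3 -m jog '{"xyz":[[0.007,0.007,0.004],[0.007,0.007,0.004],[0.007,0.007,0.004],[0.007,0.007,0.004],[0.007,0.007,0.004],[0.007,0.007,-0.2],[0.007,0.007,-0.5],[0.007,0.007,-0.8],[0.007,0.007,-1],[0.007,0.007,-1],[0.007,0.007,-1]],"angular":[[0,0,0],[0,0,0],[0,0,0],[0,0,0],[0,0,0],[0,0,0],[0,0,0],[0,0,0],[0,0,0],[0,0,0],[0,0,0]],"gripper":[1,1,0,0,0,0,0,0,0,0,0]}'
python3 - <<'E'
from h import *
I=cams.read_camera("top");S=cams.read_camera("scene");cv2.imwrite("pics/top1.png",I);cv2.imwrite("pics/scene1.png",S)
p=cams.camera_params("wrist");W=cams.read_camera("wrist");cv2.imwrite("pics/w4.png",W);np.save("w4.npy",p,allow_pickle=True)
cv2.imwrite("pics/c4.png",np.hstack([W,S]) if 0 else np.hstack([cv2.resize(W,(400,300)),cv2.resize(S[80:320,0:320],(400,300))]))
u=lambda X:(lambda q:q[:2]/q[2])(np.array(p["mtx"])@(np.array(p["R"])@X+np.array(p["t"])))
g=u([539,-121,34]);print(g)
for s in(18,25):
    c,B,a=blob(W,(0,0,200),(180,s,255),g,50);print(a,rect("wrist",B,34,p))
E
```

```text
time: 6.35
ee_pos: [539.4, -121.6, 185.8]
eef_rot: [[1.0, -0.015, 0.001], [-0.015, -1.0, -0.0], [0.001, 0.0, -1.0]]
ft_force: [-0.5, 0.6, -0.8]
width: 87.1
grasp_force: 0.0
[255.08846564 182.30633105]Traceback (most recent call last):
  File "<stdin>", line 8, in <module>
  File "h.py", line 18, in blob
    c=min(cs,key=lambda c:abs(cv2.pointPolygonTest(c,tuple(map(float,n)),True)) if cv2.pointPolygonTest(c,tuple(map(float,n)),False)<0 else -1)
ValueError: min() iterable argument is empty
```

View pics/c4.png

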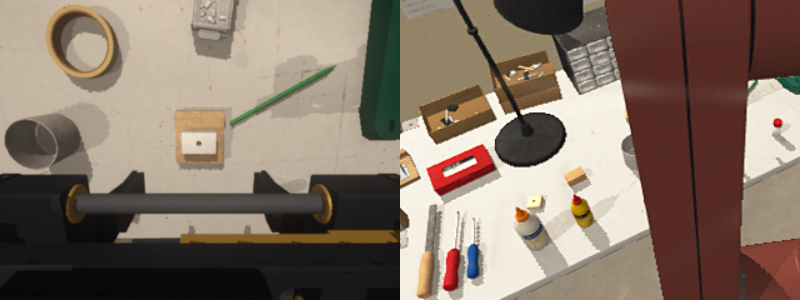

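Grey block sits on the board at about (254,183) in the wrist picture, board centred at (255,176). I'll compare the two centres on their own planes, and measure the tin rim.

```bash
python3 - <<'E'
from h import *
W=cv2.imread("pics/w4.png");p=np.load("w4.npy",allow_pickle=True).item();Hs=cv2.cvtColor(W,cv2.COLOR_BGR2HSV)
print(Hs[183,245],Hs[160,255],Hs[183,300])
for lo,hi,near,b,z in(((0,0,150),(180,40,255),(254,183),28,34),((8,60,110),(28,255,255),(255,176),50,16)):
    r,o=edges("wrist",W,lo,hi,near,b,z,p);print(z,np.round(r[0],1),np.round(r[1],1),r[2]);[print("  ",x) for x in o]
E
```

```text
[ 19  32 231] [ 16 115 206] [ 17  43 195]
34 [ 539.3 -119.7] [46.3 29.8] 89.17632293701172
   ([538.7999877929688, -142.39999389648438], 177.3, 80)
   ([553.7000122070312, -119.9000015258789], 87.4, 123)
   ([539.7000122070312, -97.19999694824219], 1.0, 76)
   ([525.0, -119.69999694824219], 89.9, 123)
16 [ 540.3 -120.9] [72.9 83.6] 89.13072204589844
   ([540.2999877929688, -156.8000030517578], 178.8, 202)
   ([582.0999755859375, -121.5], 89.2, 186)
   ([541.2999877929688, -85.80000305175781], 179.0, 202)
   ([501.3999938964844, -120.4000015258789], 89.2, 174)
```

Grey is centred on the board within about 1.5 mm. Next is the oil bottle: I triangulate its nozzle and body, and refine brown and pale.

```bash
python3 - <<'E'
from h import *
T=cv2.imread("pics/top1.png");S=cv2.imread("pics/scene1.png")
def mask(I,x0,x1,y0,y1,rng):
    J=cv2.cvtColor(cv2.resize(I[y0:y1,x0:x1],None,fx=4,fy=4,interpolation=cv2.INTER_CUBIC),cv2.COLOR_BGR2HSV)
    m=sum(cv2.inRange(J,a,b) for a,b in rng);c=max(cv2.findContours(m,0,1)[0],key=cv2.contourArea)[:,0]
    f=lambda q:(np.array(q,float)+.5)/4-.5+[x0,y0];M=cv2.moments(c)
    return f([M['m10']/M['m00'],M['m01']/M['m00']]),f(c.min(0)),f(c.max(0)),M['m00']/16
red=[((0,130,60),(8,255,255)),((172,130,60),(180,255,255))];yel=[((18,150,60),(35,255,255))]
for nm,r in(("red",red),("yel",yel)):
    a=mask(T,130,160,195,220,r);b=mask(S,130,165,225,265,r);print(nm,[np.round(v,1).tolist() if hasattr(v,'tolist') else v for v in a],[np.round(v,1).tolist() if hasattr(v,'tolist') else v for v in b]);print(tri(ray("top",a[0]),ray("scene",b[0])))
br=((5,75,90),(20,255,255));pa=((18,45,90),(35,255,255))
for nm,rg,nt,ns,z in(("brown",br,(153,176),(140,220),22),("pale",pa,(124,183),(110,241),12)):
    x=blob(T,*rg,nt,18);y=blob(S,*rg,ns,14);print(nm,x[0],y[0],y[2],rect("top",x[1],z),tri(ray("top",x[0]),ray("scene",y[0])))
E
```

```text
red [[139.2, 207.2], [137.1, 204.9], [141.6, 209.4], 15.375] [[140.9, 239.8], [137.6, 235.1], [144.4, 243.4], 37.375]
(array([441.935127  , 259.17771312,  88.05890859]), [0.8, 0.8])
yel [[144.5, 209.5], [137.6, 203.9], [149.1, 213.6], 52.15625] [[145.6, 250.9], [136.4, 238.1], [154.1, 261.4], 245.34375]
(array([443.20268308, 258.90753313,  30.58711451]), [1.6, 1.6])
brown [152.33012821 175.64773195] [139.95662328 220.76823263] 164.46875 (array([555.7, 240.3,  22. ]), array([28. , 43.3]), 94.4) (array([557.55561764, 242.31407099,  14.93377322]), [0.1, 0.1])
pale [122.26723811 181.96223324] [108.40906427 243.09865881] 75.53125 (array([536.8, 341. ,  12. ]), array([36. , 36.3]), 66.1) (array([537.44078861, 342.75539899,   2.39678498]), [0.7, 0.7])
```

```bash
python3 -m jog '{"xyz":[[-0.2,-0.3,0],[-0.4,-0.6,0],[-0.64,-0.99,0],[-0.64,-0.99,0],[-0.64,-0.99,0],[-0.64,-0.99,0],[-0.64,-0.99,0],[-0.64,-0.99,0],[-0.64,-0.99,0],[-0.64,-0.99,0],[-0.64,-0.99,0],[-0.64,-0.99,0]],"angular":[[0,0,-0.09],[0,0,-0.18],[0,0,-0.27],[0,0,-0.36],[0,0,-0.45],[0,0,-0.54],[0,0,-0.63],[0,0,-0.72],[0,0,-0.81],[0,0,-0.9],[0,0,-0.99],[0,0,-0.99]],"gripper":[0,0,0,0,0,0,0,0,0,0,0,0]}'
python3 -m jog '{"xyz":[[0.3,0,0],[0.6,0,0],[1,0,0],[1,0,0],[1,0,0],[1,0,0]],"angular":[[0,0,0],[0,0,0],[0,0,0],[0,0,0],[0,0,0],[0,0,0]],"gripper":[0,0,0,0,0,0]}'
python3 - <<'E'
from h import *
p=cams.camera_params("wrist");W=cams.read_camera("wrist");cv2.imwrite("pics/w5.png",W);np.save("w5.npy",p,allow_pickle=True)
print(bot.get_state()["ee_pos"],bot.get_state()["joints"].round(2))
E
```

```text
time: 7.7
ee_pos: [444.4, 28.5, 183.7]
eef_rot: [[0.03, 1.0, -0.003], [1.0, -0.03, 0.0], [0.0, -0.003, -1.0]]
ft_force: [0.4, -0.2, 1.1]
width: 87.2
grasp_force: 0.0
time: 8.3
ee_pos: [449.5, 177.5, 184.5]
eef_rot: [[0.032, 0.999, -0.002], [0.999, -0.032, -0.001], [-0.001, -0.002, -1.0]]
ft_force: [-0.1, -0.2, -0.1]
width: 87.4
grasp_force: 0.0
[449.7649197  177.11035512 184.66880501] [ 0.21 -0.07  1.95 -0.    1.27  0.25]
```

View pics/w5.png

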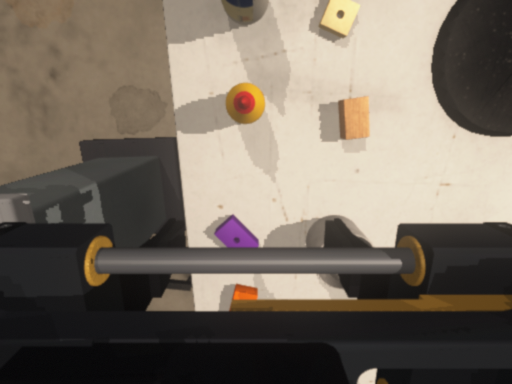

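Wrist view: oil bottle at (245,103) with its nozzle concentric, brown (355,117), pale (340,16), glue (246,5), purple look-alike (237,231).

```bash
python3 - <<'E'
from h import *
W=cv2.imread("pics/w5.png");p=np.load("w5.npy",allow_pickle=True).item();T=cv2.imread("pics/top1.png")
J=W[70:135,210:285];h=cv2.cvtColor(J,cv2.COLOR_BGR2HSV)
m=cv2.inRange(h,(15,130,60),(35,255,255))|cv2.inRange(h,(0,130,60),(10,255,255))
c=max(cv2.findContours(m,0,1)[0],key=cv2.contourArea);(cx,cy),r=cv2.minEnclosingCircle(c);cen=(cx+210,cy+70)
R=cv2.inRange(h,(0,130,60),(9,255,255))|cv2.inRange(h,(170,130,60),(180,255,255));c2=max(cv2.findContours(R,0,1)[0],key=cv2.contourArea);(a,b),r2=cv2.minEnclosingCircle(c2);tip=(a+210,b+70)
print(cen,r,tip,r2)
for z in(45,60,75):
    X=plane("wrist",cen,z,p);Y=plane("wrist",(cen[0]+r,cen[1]),z,p);print(z,X.round(1),"radius",np.linalg.norm(X-Y))
print("nozzle",tri(ray("top",(139.2,207.2)),ray("scene",(140.9,239.8)),ray("wrist",tip,p)),plane("wrist",tip,95,p))
for q in((245,103),):pass
for nm,rg,near,b,z,nt in(("brown",((5,85,130),(20,255,255)),(355,117),35,22,(153,176)),):
    r_,o=edges("wrist",W,*rg,near,b,z,p);print(nm,np.round(r_[0],1),np.round(r_[1],1),r_[2]);[print("  ",x) for x in o]
    M=blob(W,*rg,near,b)[0];print(tri(ray("top",blob(T,*rg,nt,18)[0]),ray("wrist",M,p)))
E
```

```text
(245.5, 102.62820434570312) 20.13753890991211 (243.70348739624023, 102.1279067993164) 11.203280448913574
45 [443.1 261.4  45. ] radius 19.396711900210377
60 [443.6 260.8  60. ] radius 18.371053724131524
75 [444.  260.3  75. ] radius 17.345395548052675
nozzle (array([442.58651771, 259.70371545,  86.91854591]), [1.2, 0.7, 0.7]) [443.24338344 259.93357973  95.        ]
brown [558.2 243.2] [26.6 42.5] 6.420182228088379
   ([545.2999877929688, 242.0], 96.7, 115)
   ([560.5999755859375, 222.39999389648438], 5.7, 69)
   ([571.2000122070312, 244.89999389648438], 95.8, 116)
   ([556.0, 263.70001220703125], 5.8, 72)
(array([559.01594364, 242.85379435,  15.03929572]), [1.7, 1.7])
```

Oil bottle at (443,260), radius 18.4 at z = 60, and brown at (558,243), 26.6x42.5: both fit. Now over the bottle, closing along world x.

```bash
python3 -m jog '{"xyz":[[0.3,-0.063,0],[0.553,-0.063,0],[0.553,-0.063,0],[0.553,-0.063,0],[0.553,-0.063,0.2],[0.553,-0.063,0.4],[0.553,-0.063,0.55],[0.553,-0.063,0.65],[0.553,-0.063,0.65],[0.553,-0.063,0.65],[0.553,-0.063,0.65]],"angular":[[0,0,0],[0,0,0],[0,0,0],[0,0,0],[0,0,0],[0,0,0],[0,0,0],[0,0,0],[0,0,0],[0,0,0],[0,0,0]],"gripper":[0,0,0,0,0,0,0,0,0,0,0]}'
```

```text
time: 9.45
ee_pos: [444.3, 261.1, 89.1]
eef_rot: [[0.032, 0.999, 0.002], [0.999, -0.032, 0.001], [0.001, 0.002, -1.0]]
ft_force: [-0.4, 0.3, 0.1]
width: 87.0
grasp_force: 0.0
```

```bash
python3 -m jog '{"xyz":[[-0.005,-0.007,0.1],[-0.005,-0.007,0.18],[-0.005,-0.007,0.18],[-0.005,-0.007,0.18],[-0.005,-0.007,0.18],[-0.005,-0.007,0.18],[-0.005,-0.007,0.18],[-0.005,-0.007,0.18],[-0.005,-0.007,0.18]],"angular":[[0,0,0],[0,0,0],[0,0,0],[0,0,0],[0,0,0],[0,0,0],[0,0,0],[0,0,0],[0,0,0]],"gripper":[0,0,0,0.5,1,1,1,1,1]}' 20
```

```text
time: 10.35
ee_pos: [442.1, 260.9, 60.9]
eef_rot: [[0.031, 1.0, 0.0], [1.0, -0.031, 0.0], [0.0, 0.0, -1.0]]
ft_force: [-0.1, 0.9, -0.7]
width: 47.2
grasp_force: 0.0
```

```bash
python3 -m jog '{"xyz":[[0,0,0],[0,0,0],[0,0,0],[0,0,0],[0,0,0]],"angular":[[0,0,0],[0,0,0],[0,0,0],[0,0,0],[0,0,0]],"gripper":[1,1,1,1,1]}' 20
```

```text
time: 10.85
ee_pos: [442.1, 260.8, 60.8]
eef_rot: [[0.031, 1.0, 0.0], [1.0, -0.031, 0.0], [0.0, 0.0, -1.0]]
ft_force: [0.4, 0.8, 0.3]
width: 35.4
grasp_force: 20.0
```

Gripped at 35.4 mm. Lift and carry to the front of the board, target (453,−120).

```bash
python3 -m jog '{"xyz":[[0,0,-0.2],[0,0,-0.45],[0,0,-0.75],[-0.3,0,-0.8],[-0.6,0.05,-0.8],[-1,0.1,-0.8],[-1,0.1,-0.8],[-1,0.1,-0.8]],"angular":[[0,0,0],[0,0,0],[0,0,0],[0,0,0],[0,0,0],[0,0,0],[0,0,0],[0,0,0]],"gripper":[1,1,1,1,1,1,1,1]}'
python3 -m jog '{"xyz":[[-0.25,0.01,0],[-0.5,0.03,0],[-0.75,0.055,0],[-1,0.055,0],[-1,0.055,0]],"angular":[[0,0,0],[0,0,0],[0,0,0],[0,0,0],[0,0,0]],"gripper":[1,1,1,1,1]}'
python3 -m jog '{"xyz":[[-0.25,0,0],[-0.53,0,0],[-0.53,0,0],[-0.53,0,0],[-0.53,0,0],[-0.53,0,0],[-0.53,0,0]],"angular":[[0,0,0],[0,0,0],[0,0,0],[0,0,0],[0,0,0],[0,0,0],[0,0,0]],"gripper":[1,1,1,1,1,1,1]}'
```

```text
time: 11.65
ee_pos: [452.5, 109.0, 180.7]
eef_rot: [[0.034, 0.999, -0.0], [0.999, -0.034, 0.0], [0.0, -0.0, -1.0]]
ft_force: [-0.4, 0.0, -0.9]
width: 35.1
grasp_force: 20.0
time: 12.15
ee_pos: [456.4, -41.7, 180.7]
eef_rot: [[0.033, 0.999, -0.0], [0.999, -0.033, -0.001], [-0.001, -0.0, -1.0]]
ft_force: [-0.1, 0.5, -0.9]
width: 35.3
grasp_force: 20.0
time: 12.85
ee_pos: [453.7, -118.0, 180.7]
eef_rot: [[0.029, 1.0, -0.0], [1.0, -0.029, 0.0], [0.0, -0.0, -1.0]]
ft_force: [-0.8, -0.0, -0.5]
width: 35.5
grasp_force: 20.0
```

```bash
python3 -m jog '{"xyz":[[-0.01,0,0.2],[-0.01,0,0.45],[-0.01,0,0.65],[-0.01,0,0.74],[-0.01,0,0.77],[-0.01,0,0.785],[-0.01,0,0.785],[-0.01,0,0.785]],"angular":[[0,0,0],[0,0,0],[0,0,0],[0,0,0],[0,0,0],[0,0,0],[0,0,0],[0,0,0]],"gripper":[1,1,1,1,1,1,1,1]}'
```

```text
time: 13.65
ee_pos: [454.7, -121.2, 64.5]
eef_rot: [[0.031, 1.0, 0.002], [1.0, -0.031, -0.001], [-0.001, 0.002, -1.0]]
ft_force: [0.1, -0.5, -0.9]
width: 35.2
grasp_force: 20.0
```

```bash
python3 -m jog '{"xyz":[[0.007,-0.007,0.013],[0.007,-0.007,0.013],[0.007,-0.007,0.013]],"angular":[[0,0,0],[0,0,0],[0,0,0]],"gripper":[1,1,1]}'
```

```text
time: 13.95
ee_pos: [452.6, -119.7, 61.3]
eef_rot: [[0.031, 1.0, 0.0], [1.0, -0.031, -0.0], [-0.0, 0.0, -1.0]]
ft_force: [-0.1, 0.1, -0.7]
width: 35.2
grasp_force: 20.0
```

Lower the last half millimetre, open and rise straight up.

```bash
python3 -m jog '{"xyz":[[0,0,0.005],[0,0,0.005],[0,0,0.005],[0,0,0.005],[0,0,0.005],[0,0,0.005],[0,0,-0.15],[0,0,-0.4],[0,0,-0.7],[0,0,-0.85],[0,0,-0.85],[0,0,-0.85]],"angular":[[0,0,0],[0,0,0],[0,0,0],[0,0,0],[0,0,0],[0,0,0],[0,0,0],[0,0,0],[0,0,0],[0,0,0],[0,0,0],[0,0,0]],"gripper":[1,0.5,0.3,0,0,0,0,0,0,0,0,0]}'
python3 - <<'E'
from h import *
T=cams.read_camera("top");cv2.imwrite("pics/top2.png",T);S=cams.read_camera("scene");cv2.imwrite("pics/scene2.png",S)
W=cams.read_camera("wrist")
cv2.imwrite("pics/c6.png",np.hstack([cv2.resize(T[130:240,200:350],(400,293)),cv2.resize(W,(390,293))]))
print(bot.get_state()["ee_pos"])
E
```

```text
time: 15.15
ee_pos: [452.6, -119.7, 188.7]
eef_rot: [[0.031, 1.0, 0.001], [1.0, -0.031, -0.0], [-0.0, 0.001, -1.0]]
ft_force: [-1.1, -0.1, 0.0]
width: 86.9
grasp_force: 0.0
[ 451.41195476 -119.15105095  186.74251514]
```

View pics/c6.png

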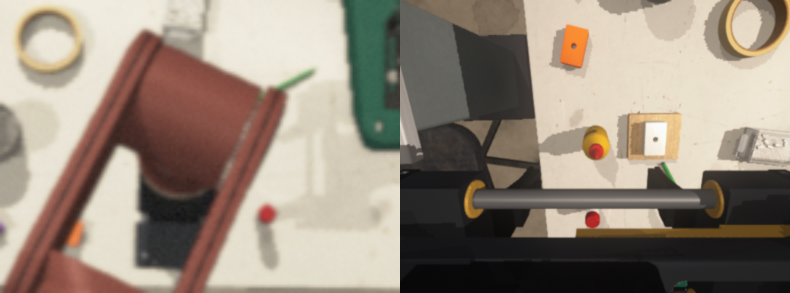

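The bottle stands upright in front of the board in the wrist picture, in line with the grey block; the vial is untouched. I'll check lamp clearance before going for the brown block.

```bash
python3 - <<'E'
from h import *
p=np.load("w5.npy",allow_pickle=True).item()
print("lamp base edge",plane("wrist",(432,60),15,p),plane("wrist",(450,120),15,p),"top",plane("top",(137,150),15),plane("top",(113,128),15))
print("head",tri(ray("top",(152,72)),ray("scene",(112,78))))
print("lamp pole top bends", tri(ray("top",(103,88)),ray("scene",(35,50))))
s=bot.get_state();d=np.array([558.2,243.2,0])-s["ee_pos"];print(s["ee_pos"],(s["eef_rot"].T@d/150).round(3))
E
```

```text
lamp base edge [634.82098616 298.03160171  15.        ] [662.34221362 237.53639844  15.        ] top [644.40076523 297.55474739  15.        ] [719.9483679  382.24523551  15.        ]
head (array([748.77502087, 171.63092601, 351.33202986]), [0.1, 0.1])
lamp pole top bends (array([649.12091177, 270.29496368, 492.10551255]), [33.4, 33.4])
[ 451.41195476 -119.15105095  186.74251514] [2.435 0.641 1.246]
```

```bash
python3 -m jog '{"xyz":[[0.3,0.1,0],[0.6,0.2,0],[1,0.3,0],[1,0.3,0],[1,0.3,0]],"angular":[[0,0,0],[0,0,0],[0,0,0],[0,0,0],[0,0,0]],"gripper":[0,0,0,0,0]}'
python3 -m jog '{"xyz":[[0.3,0.1,0],[0.6,0.2,0],[0.9,0.31,0],[0.9,0.31,0],[0.9,0.31,0],[0.9,0.31,0]],"angular":[[0,0,-0.03],[0,0,-0.06],[0,0,-0.089],[0,0,-0.089],[0,0,-0.089],[0,0,-0.089]],"gripper":[0,0,0,0,0,0]}'
python3 - <<'E'
from h import *
p=cams.camera_params("wrist");s=bot.get_state();W=cams.read_camera("wrist");cv2.imwrite("pics/w7.png",W);np.save("w7.npy",p,allow_pickle=True)
u=lambda X:(lambda q:q[:2]/q[2])(np.array(p["mtx"])@(np.array(p["R"])@X+np.array(p["t"])))
g=u([558,243,22]);g2=u([537,341,12]);print(g,g2)
p5=np.load("w5.npy",allow_pickle=True).item();W5=cv2.imread("pics/w5.png");rg=((5,85,130),(20,255,255))
r_,o=edges("wrist",W,*rg,g,35,22,p);print(np.round(r_[0],1),np.round(r_[1],1),r_[2]);[print("  ",x) for x in o]
print(tri(ray("wrist",blob(W,*rg,g,35)[0],p),ray("wrist",blob(W5,*rg,(355,117),35)[0],p5)))
rg=((18,45,130),(35,255,255));r_,o=edges("wrist",W,*rg,g2,35,12,p);print("pale",np.round(r_[0],1),np.round(r_[1],1),r_[2]);[print("  ",x) for x in o]
d=np.array([558.2,243.2,0])-s["ee_pos"];print(s["ee_pos"],(s["eef_rot"].T@d/150).round(3))
E
```

```text
time: 15.8
ee_pos: [501.5, 30.5, 187.1]
eef_rot: [[0.027, 1.0, -0.003], [1.0, -0.027, 0.0], [0.0, -0.003, -1.0]]
ft_force: [0.0, -1.2, 0.4]
width: 86.6
grasp_force: 0.0
time: 16.4
ee_pos: [552.3, 160.4, 187.8]
eef_rot: [[-0.107, 0.994, -0.002], [0.994, 0.107, -0.001], [-0.001, -0.002, -1.0]]
ft_force: [-0.1, 0.4, 0.2]
width: 87.1
grasp_force: 0.0
[268.70316641 105.79222336] [259.15090176   1.44492363]
[558.7 243. ] [26.3 42.2] 6.27945613861084
   ([545.5999755859375, 241.8000030517578], 96.3, 117)
   ([561.0, 222.3000030517578], 6.2, 69)
   ([571.5999755859375, 244.60000610351562], 96.2, 117)
   ([556.4000244140625, 263.8999938964844], 6.1, 71)
(array([558.59590585, 243.61579959,  21.00183836]), [0.0, 0.0])
pale [539.3 332.7] [38.3 20.1] 6.106529235839844
   ([521.5999755859375, 335.20001220703125], 149.2, 30)
   ([545.2000122070312, 325.6000061035156], 166.9, 63)
   ([554.5999755859375, 338.29998779296875], 67.7, 32)
   ([538.2000122070312, 342.5], 6.1, 113)
[552.25232088 160.4442872  187.82676444] [0.545 0.101 1.252]
```

View pics/w7.png

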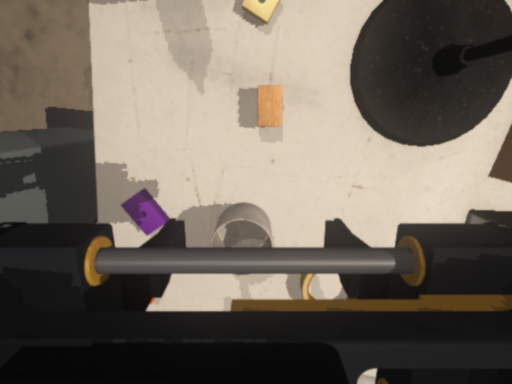

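Brown triangulates at (558.6,243.5), top z = 21, and is aligned with the jaws at (270,105). The lamp stem (450,62) is well clear.

```bash
python3 -m jog '{"xyz":[[0.3,0.1,0],[0.545,0.104,0],[0.545,0.104,0.3],[0.545,0.104,0.6],[0.545,0.104,0.85],[0.545,0.104,0.9],[0.545,0.104,0.9],[0.545,0.104,0.9],[0.545,0.104,0.9]],"angular":[[0,0,0],[0,0,0],[0,0,0],[0,0,0],[0,0,0],[0,0,0],[0,0,0],[0,0,0],[0,0,0]],"gripper":[0,0,0,0,0,0,0,0,0]}'
```

```text
time: 17.35
ee_pos: [561.6, 245.6, 56.7]
eef_rot: [[-0.108, 0.994, 0.005], [0.994, 0.108, 0.001], [0.001, 0.005, -1.0]]
ft_force: [0.4, -0.9, 0.1]
width: 87.0
grasp_force: 0.0
```

```bash
python3 -m jog '{"xyz":[[0,0,0.12],[0,0,0.205],[0,0,0.205],[0,0,0.205],[0,0,0.205],[0,0,0.205],[0,0,0.205],[0,0,0.205],[0,0,0.205],[0,0,0.205],[0,0,0.205],[0,0,0.205]],"angular":[[0,0,0],[0,0,0],[0,0,0],[0,0,0],[0,0,0],[0,0,0],[0,0,0],[0,0,0],[0,0,0],[0,0,0],[0,0,0],[0,0,0]],"gripper":[0,0,0,1,1,1,1,1,1,1,1,1]}' 20; python3 -m jog '{"xyz":[[0,0,0],[0,0,0],[0,0,0],[0,0,0]],"angular":[[0,0,0],[0,0,0],[0,0,0],[0,0,0]],"gripper":[1,1,1,1]}'
```

```text
time: 18.55
ee_pos: [559.4, 245.4, 22.8]
eef_rot: [[-0.109, 0.994, -0.0], [0.994, 0.109, -0.0], [0.0, -0.0, -1.0]]
ft_force: [0.5, 1.2, -0.6]
width: 25.5
grasp_force: 20.0
time: 18.95
ee_pos: [559.4, 245.4, 22.8]
eef_rot: [[-0.109, 0.994, 0.0], [0.994, 0.109, -0.0], [-0.0, 0.0, -1.0]]
ft_force: [-1.0, 0.4, -0.4]
width: 25.7
grasp_force: 20.0
```

```bash
python3 -m jog '{"xyz":[[0,0,-0.2],[0,0,-0.45],[0,0,-0.65],[-0.2,0,-0.7],[-0.5,-0.08,-0.7],[-0.85,-0.155,-0.7],[-0.85,-0.155,-0.7],[-0.85,-0.155,-0.7]],"angular":[[0,0,0],[0,0,0],[0,0,0],[0,0,0],[0,0,0],[0,0,0],[0,0,0],[0,0,0]],"gripper":[1,1,1,1,1,1,1,1]}'
python3 -m jog '{"xyz":[[-0.3,-0.05,0],[-0.6,-0.1,0],[-0.847,-0.155,0],[-0.847,-0.155,0],[-0.847,-0.155,0],[-0.847,-0.155,0],[-0.847,-0.155,0]],"angular":[[0,0,0.03],[0,0,0.079],[0,0,0.079],[0,0,0.079],[0,0,0.079],[0,0,0.079],[0,0,0.079]],"gripper":[1,1,1,1,1,1,1]}'
python3 - <<'E'
from h import *
def draw(W,p):
    W=W.copy();u=lambda X:(lambda q:q[:2]/q[2])(np.array(p["mtx"])@(np.array(p["R"])@X+np.array(p["t"])))
    a=np.linspace(0,2*np.pi,60)
    q=np.array([u([542+34*np.cos(t),92+34*np.sin(t),56]) for t in a]);cv2.polylines(W,[q.astype(int)],True,(0,0,255),1);return W
p=cams.camera_params("wrist");W=cams.read_camera("wrist");cv2.imwrite("pics/w8.png",W);np.save("w8.npy",p,allow_pickle=True)
A=draw(W,p)[60:260,130:400];T=draw(cv2.imread("pics/top0.png"),cams.camera_params("top"))[150:210,160:240]
cv2.imwrite("pics/c8.png",np.hstack([cv2.resize(A,(400,300)),cv2.resize(T,(400,300))]))
print(bot.get_state()["ee_pos"])
E
```

```text
time: 19.75
ee_pos: [550.2, 114.9, 127.9]
eef_rot: [[-0.106, 0.994, 0.0], [0.994, 0.106, 0.0], [0.0, 0.0, -1.0]]
ft_force: [-0.5, 0.2, -0.1]
width: 26.1
grasp_force: 20.0
time: 20.45
ee_pos: [541.0, -11.0, 127.8]
eef_rot: [[0.013, 1.0, -0.0], [1.0, -0.013, 0.0], [0.0, -0.0, -1.0]]
ft_force: [0.8, -0.8, 0.4]
width: 25.5
grasp_force: 20.0
[540.96736977 -11.16641857 127.73971586]
```

View pics/c8.png

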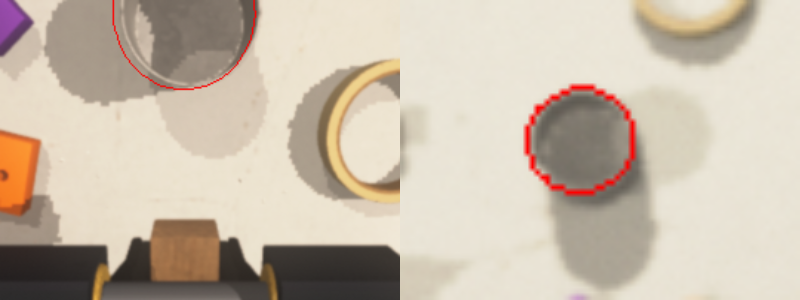

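Red rim circles match the tin in both views within about 2 mm, so the tin is at ≈ (543.5,92.5) and the midpoint at ≈ (541.7,−14.5). Orange and purple blocks are clear of the fingers. Lowering the brown block.

```bash
python3 -m jog '{"xyz":[[-0.009,0.005,0.2],[-0.009,0.005,0.45],[-0.009,0.005,0.6],[-0.009,0.005,0.66],[-0.009,0.005,0.68],[-0.009,0.005,0.68],[-0.009,0.005,0.68],[-0.009,0.005,0.68],[-0.009,0.005,0.68]],"angular":[[0,0,0],[0,0,0],[0,0,0],[0,0,0],[0,0,0],[0,0,0],[0,0,0],[0,0,0],[0,0,0]],"gripper":[1,1,1,1,1,1,1,1,1]}'
```

```text
time: 21.4
ee_pos: [542.4, -14.2, 26.9]
eef_rot: [[0.015, 1.0, 0.002], [1.0, -0.015, -0.0], [-0.0, 0.002, -1.0]]
ft_force: [0.1, -0.8, -0.3]
width: 26.1
grasp_force: 20.0
```

```bash
python3 -m jog '{"xyz":[[0.005,-0.003,0.02],[0.005,-0.003,0.02],[0.005,-0.003,0.02],[0.005,-0.003,0.02]],"angular":[[0,0,0],[0,0,0],[0,0,0],[0,0,0]],"gripper":[1,1,1,1]}'
```

```text
time: 21.8
ee_pos: [541.0, -13.3, 22.8]
eef_rot: [[0.015, 1.0, -0.0], [1.0, -0.015, 0.0], [0.0, -0.0, -1.0]]
ft_force: [1.2, 0.6, -0.4]
width: 25.8
grasp_force: 20.0
```

```bash
python3 -m jog '{"xyz":[[0,0,0.002],[0,0,0.002],[0,0,0.002],[0,0,0.002],[0,0,0.002],[0,0,0.002],[0,0,-0.2],[0,0,-0.5],[0,0,-0.8],[0,0,-1],[0,0,-1],[0,0,-1]],"angular":[[0,0,0],[0,0,0],[0,0,0],[0,0,0],[0,0,0],[0,0,0],[0,0,0],[0,0,0],[0,0,0],[0,0,0],[0,0,0],[0,0,0]],"gripper":[1,0.5,0,0,0,0,0,0,0,0,0,0]}'
python3 - <<'E'
from h import *
p=cams.camera_params("wrist");s=bot.get_state();W=cams.read_camera("wrist");cv2.imwrite("pics/w9.png",W);np.save("w9.npy",p,allow_pickle=True)
u=lambda X:(lambda q:q[:2]/q[2])(np.array(p["mtx"])@(np.array(p["R"])@X+np.array(p["t"])))
g=u([541.5,-15,22]);print(g);rg=((5,85,90),(20,255,255))
r_,o=edges("wrist",W,*rg,g,40,22,p);print(np.round(r_[0],1),np.round(r_[1],1),r_[2]);[print("  ",x) for x in o]
d=np.array([537,342,0])-s["ee_pos"];print(s["ee_pos"],(s["eef_rot"].T@d/150).round(3))
E
```

```text
time: 23.0
ee_pos: [541.5, -13.4, 173.5]
eef_rot: [[0.015, 1.0, 0.002], [1.0, -0.015, -0.0], [-0.0, 0.002, -1.0]]
ft_force: [-1.6, -0.0, -0.5]
width: 86.9
grasp_force: 0.0
[254.42942011 185.46600197]
[540.7 -14.1] [45.  26.6] 89.12528228759766
   ([540.2999877929688, -36.400001525878906], 177.9, 67)
   ([553.7000122070312, -14.0], 89.4, 113)
   ([541.0999755859375, 8.399999618530273], 179.1, 70)
   ([527.5999755859375, -13.600000381469727], 89.5, 113)
[541.53520606 -13.41583394 173.51285596] [ 2.369 -0.068  1.156]
```

Brown is placed at ≈ (541,−15). For the pale block the gripper must stay clear of the tall glue bottle, so I turn the tool to face +x on the way and look again.

```bash
python3 -m jog '{"xyz":[[0.3,-0.1,-0.1],[0.6,-0.2,-0.1],[0.99,-0.27,-0.1],[0.99,-0.27,-0.1],[0.99,-0.27,-0.1],[0.99,-0.27,-0.1],[0.99,-0.27,-0.1],[0.99,-0.27,-0.1],[0.99,-0.27,-0.1],[0.99,-0.27,-0.1],[0.99,-0.27,-0.1],[0.99,-0.27,-0.1]],"angular":[[0,0,0.09],[0,0,0.18],[0,0,0.27],[0,0,0.36],[0,0,0.45],[0,0,0.54],[0,0,0.63],[0,0,0.72],[0,0,0.81],[0,0,0.9],[0,0,0.99],[0,0,0.99]],"gripper":[0,0,0,0,0,0,0,0,0,0,0,0]}'
python3 -m jog '{"xyz":[[0,-0.3,0],[0,-0.6,0],[0,-1,0],[0,-1,0],[0,-1,0],[0,-1,0]],"angular":[[0,0,0],[0,0,0],[0,0,0],[0,0,0],[0,0,0],[0,0,0]],"gripper":[0,0,0,0,0,0]}'
python3 - <<'E'
from h import *
p=cams.camera_params("wrist");s=bot.get_state();W=cams.read_camera("wrist");cv2.imwrite("pics/w10.png",W);np.save("w10.npy",p,allow_pickle=True)
print(s["ee_pos"],s["joints"].round(2))
E
```

```text
time: 24.25
ee_pos: [501.5, 135.6, 185.5]
eef_rot: [[1.0, -0.001, -0.004], [-0.001, -1.0, -0.0], [-0.004, 0.0, -1.0]]
ft_force: [0.7, -0.3, 0.0]
width: 87.0
grasp_force: 0.0
time: 24.85
ee_pos: [502.2, 284.9, 186.6]
eef_rot: [[1.0, 0.003, -0.002], [0.003, -1.0, -0.001], [-0.002, 0.001, -1.0]]
ft_force: [-0.1, -0.2, -0.7]
width: 87.0
grasp_force: 0.0
[502.19343162 284.86041239 186.61940833] [ 0.38  0.15  1.71 -0.    1.28  1.95]
```

View pics/w10.png

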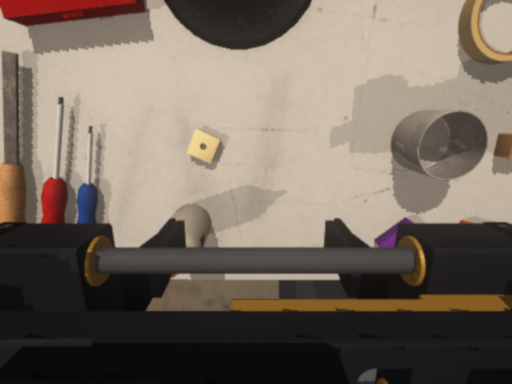

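Pale block at (204,146) with its hole, turned about 24°; glue bottle at (192,222), handles at left. Measuring it.

```bash
python3 - <<'E'
from h import *
p=np.load("w10.npy",allow_pickle=True).item();W=cv2.imread("pics/w10.png");T=cv2.imread("pics/top1.png")
H=cv2.cvtColor(W,cv2.COLOR_BGR2HSV);print(H[138,203],H[120,203],H[160,225])
for s in(60,80):
    rg=((15,s,150),(35,255,255));r_,o=edges("wrist",W,*rg,(204,146),28,12,p);print(np.round(r_[0],1),np.round(r_[1],1),r_[2]);[print("  ",x) for x in o]
    M=cv2.moments(cv2.inRange(H[118:175,178:235],*rg),True);print(M['m10']/M['m00']+178,M['m01']/M['m00']+118)
# hole: dark centre in 3 views
def hole(I,u,v,r):
    J=255-cv2.resize(cv2.cvtColor(I[v-r:v+r+1,u-r:u+r+1],cv2.COLOR_BGR2GRAY),None,fx=4,fy=4,interpolation=cv2.INTER_CUBIC).astype(float);J=np.clip(J-np.percentile(J,75),0,None);y,x=np.mgrid[:J.shape[0],:J.shape[1]]
    return np.array([(x*J).sum(),(y*J).sum()])/J.sum()/4+[u-r-.4,v-r-.4]
hw=hole(W,203,146,5);W5=cv2.imread("pics/w5.png");p5=np.load("w5.npy",allow_pickle=True).item();h5=hole(W5,341,15,6)
print(hw,h5,tri(ray("wrist",hw,p),ray("wrist",h5,p5)))
E
```

```text
[ 22  98 236] [ 16  43 208] [ 17  43 206]
[539.5 343.3] [31.5 33.1] 65.39706420898438
   ([533.4000244140625, 329.79998779296875], 155.4, 75)
   ([554.2000122070312, 336.70001220703125], 66.4, 75)
   ([546.0, 357.3999938964844], 155.8, 76)
   ([524.9000244140625, 350.1000061035156], 66.2, 73)
202.84093872229465 145.3129074315515
[539.3 343.2] [30.3 31.8] 65.7131576538086
   ([533.2000122070312, 329.79998779296875], 155.4, 72)
   ([553.5999755859375, 337.0], 66.4, 71)
   ([545.5999755859375, 356.70001220703125], 155.5, 73)
   ([525.0999755859375, 349.5], 66.3, 69)
203.12970711297072 145.61227336122732
[202.49612398 145.94417019] [340.11848237  13.58934973] (array([539.30072897, 343.75135773,  12.95628261]), [0.0, 0.0])
```

Pale at (539.3,343.5), top z ≈ 13, yaw 66°, size 30–31: fits. Turn 24° and descend, staying parallel to the glue bottle's side.

```bash
python3 -m jog '{"xyz":[[0.247,-0.2,0],[0.247,-0.39,0],[0.247,-0.39,0],[0.247,-0.39,0],[0.247,-0.39,0.2],[0.247,-0.39,0.4],[0.247,-0.39,0.6],[0.247,-0.39,0.8],[0.247,-0.39,0.9],[0.247,-0.39,0.9],[0.247,-0.39,0.9],[0.247,-0.39,0.9]],"angular":[[0,0,0.09],[0,0,0.18],[0,0,0.267],[0,0,0.267],[0,0,0.267],[0,0,0.267],[0,0,0.267],[0,0,0.267],[0,0,0.267],[0,0,0.267],[0,0,0.267],[0,0,0.267]],"gripper":[0,0,0,0,0,0,0,0,0,0,0,0]}'
```

```text
time: 26.1
ee_pos: [541.4, 344.7, 55.1]
eef_rot: [[0.914, -0.406, 0.003], [-0.406, -0.914, 0.001], [0.002, -0.003, -1.0]]
ft_force: [0.9, 0.5, 0.3]
width: 87.1
grasp_force: 0.0
```

```bash
python3 -m jog '{"xyz":[[0,0,0.12],[0,0,0.2],[0,0,0.2],[0,0,0.2],[0,0,0.2],[0,0,0.2],[0,0,0.2],[0,0,0.2],[0,0,0.2],[0,0,0.2],[0,0,0.2],[0,0,0.2]],"angular":[[0,0,0],[0,0,0],[0,0,0],[0,0,0],[0,0,0],[0,0,0],[0,0,0],[0,0,0],[0,0,0],[0,0,0],[0,0,0],[0,0,0]],"gripper":[0,0,0,0.6,1,1,1,1,1,1,1,1]}' 20; python3 -m jog '{"xyz":[[0,0,0],[0,0,0],[0,0,0]],"angular":[[0,0,0],[0,0,0],[0,0,0]],"gripper":[1,1,1]}'
```

```text
time: 27.3
ee_pos: [539.8, 344.3, 22.9]
eef_rot: [[0.914, -0.407, -0.0], [-0.407, -0.914, -0.0], [-0.0, 0.0, -1.0]]
ft_force: [-0.1, -0.1, 0.3]
width: 29.8
grasp_force: 20.0
time: 27.6
ee_pos: [539.8, 344.2, 22.9]
eef_rot: [[0.914, -0.407, -0.0], [-0.407, -0.914, -0.0], [-0.0, 0.0, -1.0]]
ft_force: [-0.6, -0.7, 1.1]
width: 29.9
grasp_force: 20.0
```

```bash
python3 -m jog '{"xyz":[[0,0,-0.2],[0,0,-0.45],[0,0,-0.7],[0,0,-0.8],[0.1,0.25,-0.8],[0.2,0.5,-0.8],[0.327,0.729,-0.8],[0.327,0.729,-0.8],[0.327,0.729,-0.8]],"angular":[[0,0,0],[0,0,0],[0,0,0],[0,0,-0.05],[0,0,-0.12],[0,0,-0.2],[0,0,-0.257],[0,0,-0.257],[0,0,-0.257]],"gripper":[1,1,1,1,1,1,1,1,1]}'
python3 -m jog '{"xyz":[[0,0.3,0],[0,0.6,0],[0,0.8,0],[0,0.8,0],[0,0.8,0]],"angular":[[0,0,0],[0,0,0],[0,0,0],[0,0,0],[0,0,0]],"gripper":[1,1,1,1,1]}'
```

```text
time: 28.5
ee_pos: [540.4, 223.8, 143.0]
eef_rot: [[1.0, -0.018, 0.0], [-0.018, -1.0, 0.0], [0.0, -0.0, -1.0]]
ft_force: [-0.5, -0.6, -0.5]
width: 29.9
grasp_force: 20.0
time: 29.0
ee_pos: [538.6, 105.2, 142.9]
eef_rot: [[1.0, -0.016, 0.0], [-0.016, -1.0, 0.001], [0.0, -0.001, -1.0]]
ft_force: [0.2, 1.0, -0.8]
width: 29.7
grasp_force: 20.0
```

```bash
python3 - <<'E'
from h import *
p=cams.camera_params("wrist");W=cams.read_camera("wrist");cv2.imwrite("pics/w11.png",W)
u=lambda X:(lambda q:q[:2]/q[2])(np.array(p["mtx"])@(np.array(p["R"])@X+np.array(p["t"])))
g=u([541,-15,22]);print(g,bot.get_state()["ee_pos"]);rg=((5,85,90),(20,255,255))
r_,o=edges("wrist",W,*rg,g,45,22,p);print(np.round(r_[0],1),np.round(r_[1],1),r_[2]);[print("  ",x) for x in o]
p9=np.load("w9.npy",allow_pickle=True).item();W9=cv2.imread("pics/w9.png")
r2=edges("wrist",W9,*rg,u([0,0,0])*0+(254,185),45,22,p9)
print(tri(ray("wrist",blob(W,*rg,g,45)[0],p),ray("wrist",blob(W9,*rg,(254,185),45)[0],p9)))
E
```

```text
[378.55355303 186.37101153] [538.52112825 105.69998117 142.88988093]
[542.5 -12.3] [48.8 29.8] 89.09192657470703
   ([542.0999755859375, -36.5], 178.4, 83)
   ([557.2999877929688, -12.600000381469727], 89.1, 142)
   ([542.7999877929688, 11.600000381469727], 0.1, 84)
   ([527.5999755859375, -12.100000381469727], 89.1, 138)
(array([540.73607644, -15.4973524 ,  14.43115644]), [0.2, 0.2])
```

Brown's true top edges give centre (540.7,−15.4) in both views. Carrying pale over it and lowering.

```bash
python3 -m jog '{"xyz":[[0.01,0.3,0],[0.02,0.6,0],[0.028,0.807,0],[0.028,0.807,0],[0.028,0.807,0.2],[0.028,0.807,0.4],[0.028,0.807,0.55],[0.028,0.807,0.61],[0.028,0.807,0.61],[0.028,0.807,0.61],[0.028,0.807,0.61],[0.028,0.807,0.61]],"angular":[[0,0,0],[0,0,0],[0,0,0],[0,0,0],[0,0,0],[0,0,0],[0,0,0],[0,0,0],[0,0,0],[0,0,0],[0,0,0],[0,0,0]],"gripper":[1,1,1,1,1,1,1,1,1,1,1,1]}'
```

```text
time: 30.25
ee_pos: [541.8, -16.7, 52.8]
eef_rot: [[1.0, -0.015, 0.002], [-0.015, -1.0, -0.0], [0.002, 0.0, -1.0]]
ft_force: [-0.5, 0.2, -0.2]
width: 30.0
grasp_force: 20.0
```

```bash
python3 -m jog '{"xyz":[[0,-0.004,0.03],[0,-0.004,0.041],[0,-0.004,0.041],[0,-0.004,0.041],[0,-0.004,0.041]],"angular":[[0,0,0],[0,0,0],[0,0,0],[0,0,0],[0,0,0]],"gripper":[1,1,1,1,1]}'
```

```text
time: 30.75
ee_pos: [540.7, -16.1, 45.2]
eef_rot: [[1.0, -0.015, -0.0], [-0.015, -1.0, 0.0], [-0.0, -0.0, -1.0]]
ft_force: [-0.9, -0.5, -1.1]
width: 29.7
grasp_force: 20.0
```

```bash
python3 -m jog '{"xyz":[[0,-0.004,0.003],[0,-0.004,0.003],[0,-0.004,0.003],[0,-0.004,0.003],[0,-0.004,0.003],[0,-0.004,-0.15],[0,-0.004,-0.4],[0,-0.004,-0.7],[0,-0.004,-1],[0,-0.004,-1],[0,-0.004,-1]],"angular":[[0,0,0],[0,0,0],[0,0,0],[0,0,0],[0,0,0],[0,0,0],[0,0,0],[0,0,0],[0,0,0],[0,0,0],[0,0,0]],"gripper":[1,0.6,0.45,0.45,0.45,0.45,0.45,0.45,0.45,0.45,0.45]}'
python3 -m jog '{"xyz":[[0,-0.3,-0.2],[-0.2,-0.6,-0.2],[-0.5,-1,-0.2],[-0.8,-1,-0.2],[-0.8,-1,-0.2]],"angular":[[0,0,0],[0,0,0],[0,0,0],[0,0,0],[0,0,0]],"gripper":[0.45,0.45,0.45,0.45,0.45]}'
python3 - <<'E'
from h import *
W=cams.read_camera("wrist");T=cams.read_camera("top");cv2.imwrite("pics/top3.png",T);cv2.imwrite("pics/w12.png",W);np.save("w12.npy",cams.camera_params("wrist"),allow_pickle=True)
cv2.imwrite("pics/c12.png",np.hstack([cv2.resize(W,(400,300)),cv2.resize(T[130:235,180:320],(400,300))]))
E
```

```text
time: 31.85
ee_pos: [541.7, -15.6, 196.9]
eef_rot: [[1.0, -0.015, 0.004], [-0.015, -1.0, -0.001], [0.004, 0.001, -1.0]]
ft_force: [0.2, 0.1, -1.0]
width: 47.7
grasp_force: 0.0
time: 32.35
ee_pos: [418.4, 138.0, 222.3]
eef_rot: [[1.0, -0.012, -0.006], [-0.012, -1.0, -0.0], [-0.006, 0.0, -1.0]]
ft_force: [1.4, 0.2, -0.1]
width: 48.3
grasp_force: 0.0
```

View pics/c12.png

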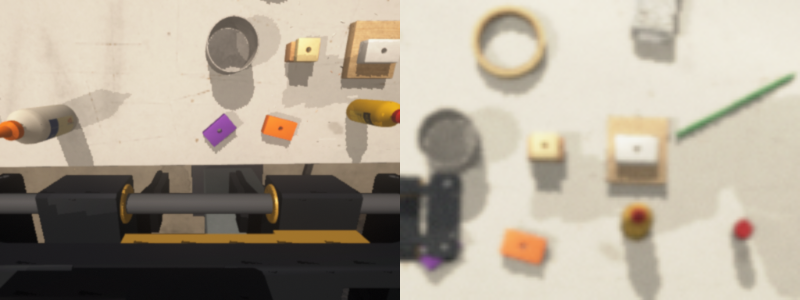

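Pale lies on brown between tin and board, grey sits on the board, and the oil bottle stands upright in front of it; vial and glue bottle are still standing. A final numeric check.

```bash
python3 - <<'E'
from h import *
T=cv2.imread("pics/top3.png");H=cv2.cvtColor(T,cv2.COLOR_BGR2HSV)
m=cv2.inRange(H,(15,150,60),(35,255,255))|cv2.inRange(H,(0,130,60),(9,255,255))|cv2.inRange(H,(172,130,60),(180,255,255))
def ext(x0,x1,y0,y1):
    M=m[y0:y1,x0:x1];c=max(cv2.findContours(M,0,1)[0],key=cv2.contourArea)[:,0];return (c.min(0)+c.max(0))/2+[x0,y0],c.max(0)-c.min(0)
c,s=ext(255,275,198,218);print("oil",c,s,[plane("top",c,z).round(0)[:2] for z in(50,70)])
c,s=ext(293,308,202,218);print("vial",c,plane("top",c,54).round(0))
c,B,a=blob(T,(15,55,150),(35,255,255),(230,182),9);print("pale",c,rect("top",B,34))
for st in(17,22):
    c,B,a=blob(T,(0,0,215),(180,st,255),(262,182),9);print("grey",c,rect("top",B,34))
E
```

```text
oil [262.5 207. ] [ 7 10] [array([ 452., -120.]), array([ 449., -120.])]
vial [300. 210.] [ 443. -239.   54.]
pale [230.87989845 181.48306452] (array([537.9, -16.9,  34. ]), array([26.6, 42.3]), 90.7)
grey [259.90587479 179.60956261] (array([ 542.4, -115.7,   34. ]), array([18.3, 35.1]), 90.7)
grey [261.70892608 180.77991632] (array([ 539.5, -118.4,   34. ]), array([25.1, 42.7]), 89.0)
```

```bash
python3 -m jog '{"xyz":[[0,0,0],[0,0,0],[0,0,0]],"angular":[[0,0,0],[0,0,0],[0,0,0]],"gripper":[0.45,0.45,0.45]}' && python3 -c "
from cell import bot
print(bot.job_done())"
```

```text
time: 32.75
ee_pos: [423.7, 135.7, 224.8]
eef_rot: [[1.0, -0.016, -0.001], [-0.016, -1.0, -0.0], [-0.001, 0.0, -1.0]]
ft_force: [0.0, 0.5, 0.0]
width: 47.9
grasp_force: 0.0
the job is handed in; nothing more can be done
None
```

I handed the job in after 33 s with all four placements made in the order asked: grey block on the board, oil bottle upright in front of it, brown block midway to the tin, and pale block on the brown one. By camera each is within about 3 mm of its place, and the glue bottle and vial were left alone.

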